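# Shut a lacquered box in the drying chest and bolt it

### The job

Set the small black rectangular box down gently, upright and flat on the floor of the drying chest's open chamber, then slide the chest's lid fully shut over it, and then slide the bolt along its track fully home into the keeper on the lid. Do not drop the box, and leave the bowl, the jar and the brush where they are.

Things in the scene. Friction and masses are not known exactly. Their poses are not given: they have to be found in the camera images.
- chest: Low wooden drying chest fixed to the bench, 300 (its x) x 360 (y) x 90 mm high; faces at x -205, +95, y -95, +265. Origin: on the bench under the chamber's middle; x points from the bolt across the chamber to the back, y the way the lid opens. Lid runners 8 mm wide, up to z 106, at x -91 and +91; lid stop at y -90. Bolt track at y 0, x -196 to -93, 35 mm wide, up to z 132.
- chamber (a point): Centre of the floor of the chest's open-topped chamber, 12 mm above the bench; axes as the chest's. The chamber is 150 mm square inside (75 mm to each wall), its rim 90 mm above the bench. The rest of the chest's top is a flat deck at that height.
- lid (a joint): Sliding lid, m: 0 = fully shut over the chamber, 0.165 = fully open along the chest's +y. Starts nearly fully open. Board 172 (x) x 170 (y) x 12 mm, top at z 102 mm. Stays where it is left; 2 to 3 N moves it.
- lid_handle (a point): Middle of the top of the lid's handle: an upright wooden bar 80 mm long (chest x), 16 mm thick (chest y), standing 32 mm above the lid, its top at z 134 mm. At chest x +12 mm, y = the lid joint's value. Axes as the chest's.
- bolt (a joint): Steel bolt, m: 0 = drawn back towards the chest's -x, 0.050 = fully home along +x, through the keeper. Starts drawn. Stays where it is left; 2 to 3 N moves it. Rod 14 mm thick, axis at z 120 mm, rounded tip at chest x -95 mm + this value. If the lid is not fully shut it strikes the keeper's side or misses it.
- bolt_knob (a point): Centre of the top (z 172 mm) of the bolt's knob: an upright steel pin 17 mm thick with a cap 24 mm across and 6 mm thick; it stands free above the track from z 132 mm. At chest y 0, x = -165 mm + the bolt joint's value. Axes as the chest's.
- keeper (a point): Mouth of the keeper at the rod's height (z 120 mm): a steel staple on the lid's front edge, opening 20 mm wide, 25 mm long along the chest's x, 36 mm wide outside, top at z 137 mm. At chest x -77 mm, y = the lid joint's value.
- box: The work piece: open-topped rectangular black lacquered box 110 mm (its x) by 56 mm (its y) by 40 mm high, walls 6 mm, about 0.16 kg, loose, standing upright on the bench to the right. Origin: centre of its underside, z up.
- bowl: Bystander: round black lacquered bowl, 96 mm across the rim, 50 mm high. Origin: centre of its underside. It and the box change places between starts.
- jar: Bystander: amber glass jar, 70 mm across, 85 mm high. Origin: centre of its underside.
- brush: Bystander: brush lying on the bench on the left. Origin: near its middle, on the bench.

How it is judged:
On the way, in this order (a step that is already met when the one before it is completed fails the run):
1. the box stands upright and flat on the chamber's floor, let go and at rest (horizontal distance between box and chamber below 0.06 m and z of box in the frame of chamber below 0.006 m and angle between box's own z axis and vertical below 0.1 rad and contact force between box and the fingers below 0.05 N and linear speed of box below 0.03 m/s), for 0.2 s.
2. the lid is fully shut (within 3 mm) (value of joint lid below 0.003 m), for 0.2 s.
3. the bolt is fully home in the keeper (within 4 mm) with the lid shut (value of joint bolt above 0.046 m and value of joint lid below 0.004 m), for 0.2 s.
At the end, for the whole second after the job is handed in: The bolt is home to within 4 mm of its 50 mm travel, the lid is shut to within 4 mm, the box stands upright (within 0.1 rad) and at rest on the chamber's floor, and the bowl, jar and brush are within 30 mm of where they began (all of step 3 and horizontal distance between box and chamber below 0.06 m and z of box in the frame of chamber below 0.006 m and angle between box's own z axis and vertical below 0.1 rad and linear speed of box below 0.03 m/s and distance of each of bowl, jar, brush from where it was at the start of the episode below 0.03 m); the robot touches nothing.
It fails at once if the box is dropped into the chest (it moves faster than 0.5 m/s low over or inside the chamber) (horizontal distance between box and chamber below 0.08 m and z of box in the frame of chamber below 0.1 m and linear speed of box above 0.5 m/s).
It fails at once if the bowl, the jar or the brush is pushed away (more than 30 mm) (distance of any of bowl, jar, brush from where it was at the start of the episode above 0.03 m).
It also fails if it takes over 62 s, if anything falls off the work surface, if the arm or the gripper's body presses on something with over 40 N, if the wrist force passes 120 N, or if a joint passes its speed limit or range.

### The arm

A 6-joint arm with a two-finger parallel gripper is mounted at the origin on the work surface. World frame = base frame: x ahead of the robot, y to its left, z up, the work surface at z = 0. Lengths are in m, angles in rad, forces in N, time in s.
With the tool pointing down it reaches from about 0.425 to 0.95 m from the base axis. Payload 3.5 kg.
Tool frame: the origin (TCP) lies midway between the tips of the shut fingers; the grasp point (between the pads) lies 19 mm behind it; z points along the fingers, y is the line along which they close (so a half turn about z gives the same grasp; the last joint's range is limited). The gripper opens to 85 mm and grips with 20 to 120 N. Pads are 22 mm wide; open, the fingers measure 114 mm over their backs; the gripper's body (76 mm by 85 mm) begins 54 mm behind the grasp point. The pads swing forward as they close: fully open they stand 13 mm farther back than shut.
Start: joints at [-1.255, 0.286, 1.577, -0, 1.279, -0.15], TCP at [0.303, -0.603, 0.231] pointing down, gripper open.
Joint ranges: [-2.77, 2.77], [-0.9, 2.22], [0.21, 2.48], [-1.53, 4.67], [0.24, 2.81], [-2.84, 2.84]. Speed limits (rad/s): [2.79, 2.79, 3.14, 3.14, 3.14, 3.14].

### API

Orientations are given as a unit quaternion [x, y, z, w].
In Python, from plant import ctrl gives the robot as it stands.
- The arm moves only by the tool move_arm, never from a script. Its argument "plan" is a list of rows, each an object of numbers: "x", "y", "z": the shift along the tool's x, y, z in m; "yaw": the turn about the tool's z in rad; "fingers": the closure, from 0 (fully open) to 1 (shut). In form: [{"x": .., "y": .., "z": .., "yaw": .., "fingers": ..}, ...]. A call has 1 to 5 rows; each row is the pose to reach, as a shift and turn from the pose commanded when the call began, along the tool's axes at that moment; what a row does not reach only later rows make up. A row lasts 1/10 s, in which the tool goes at most 50 mm and 8.59 degrees, less where a joint would pass 70% of its speed; a pose out of reach is approached as far as the arm can. A call with a gripper value outside its range is refused whole. The fingers move at their own pace and stop on an object; "force" is the grip in N (left out, the last holds). Time passes only in rows, so rows that repeat a pose let the fingers close. It gives the time, the measured TCP pose, the force, the opening and the grip force at its end, in the units of the state.
- ctrl.get_state(): the state, without advancing time (a new reading comes with each control period).
- ctrl.read_camera(name): name is "side" or "top" or "wrist"; returns the picture (384x512x3 uint8, red, green, blue); there is no depth.
- ctrl.camera_model(name): a dict with "intrinsics" (3x3 intrinsics, pixels), "cam_to_world" (4x4, takes a point from camera to world coordinates); the wrist camera has in their place "tool_from_camera" (4x4, takes a point from camera to tool coordinates, whose origin is the TCP and whose axes are the flange's). Camera axes: x right, y up, looking along -z (the intrinsics and any distortion apply to the point x, -y, -z); pixel columns grow to the right and rows downward; lengths in m; the calibration is good to about 2 mm. A picture is of the moment at which its call begins: read the wrist's pose just before it. camera_model takes no time and is no camera call.
- ctrl.sign_off(): hands the job in; it is judged then, once.
The state is a dict: "time": time; "qpos": joint angles; "dq": joint speeds; "joint_efforts": joint torques, N m; "eef_pos": TCP position; "tcp_rot": TCP orientation; "contact_force": force on the tool from outside, world axes, zero at the start; "wrist_torque": the same for the moment, N m; "opening": opening from 0.0 (shut) to 1.0 (fully open); "finger_force": force on a finger pad.
Only numpy, scipy, OpenCV 4.12 (cv2) and the standard library are available. Lean on these libraries where they do the work, as an engineer would, in place of code of your own. Each camera call takes 0.05 s, during which the arm holds its last target. There are 200 camera calls.

## Working session

There is one attempt and no reset: what is moved stays moved. The work goes in short steps, Python scripts to look and compute and a tool call to move; the robot and the scene stay as the last step left them, time stands still between calls to the robot, and variables do not carry over. Pictures are saved under pics/ and viewed, at most 10 in all, crops included, and the job is handed in when it is done.

Besides the shell and the picture viewer there is one more tool, called after "Call:" as name([rows], argument=value, ...), one row to a line, values as JSON. move_arm: Moves the arm, as the interface text tells. Its arguments: {"type":"object","properties":{"plan":{"type":"array"},"force":{"type":"number"}},"required":["plan"]}

```bash
ls; mkdir -p pics
python3 - <<'E'
from plant import ctrl
import cv2,numpy as np
s=ctrl.get_state();print(s)
for n in("top","side"):
    im=ctrl.read_camera(n);cv2.imwrite(f"pics/{n}0.png",im[:,:,::-1]);m=ctrl.camera_model(n);print(n,m)
print(ctrl.camera_model("wrist"))
E
```

```text
pics
{'time': 0.0, 'qpos': array([-1.25500664e+00,  2.87138452e-01,  1.57817595e+00, -1.86494194e-05,
        1.27859297e+00, -1.49977495e-01]), 'dq': array([ 0.00086024, -0.00069899, -0.00033273,  0.00068186, -0.00161081,
       -0.00065025]), 'joint_efforts': array([-1.45182912e-04, -4.05985057e+01, -2.92622674e+01, -1.72472337e-04,
        5.85464193e-03,  2.83941191e-07]), 'eef_pos': array([ 0.30297839, -0.60244927,  0.22996589]), 'tcp_rot': array([ 9.73003680e-01,  2.30786697e-01, -1.04737715e-04, -1.15264223e-03]), 'contact_force': array([-0.22885276,  0.76485483, -0.24286321]), 'wrist_torque': array([0.02722256, 0.04373921, 0.02724557]), 'finger_force': 0.0, 'opening': 0.9989374531583862}
top {'intrinsics': array([[364.98085642,   0.        , 257.76316604],
       [  0.        , 364.98085642, 189.33479795],
       [  0.        ,   0.        ,   1.        ]]), 'cam_to_world': array([[ 0.14089025,  0.96722889, -0.21123025,  0.24121958],
       [-0.99001175,  0.1387571 , -0.02496391, -0.02155836],
       [ 0.00516388,  0.2126376 ,  0.97711749,  1.37486275],
       [ 0.        ,  
[... 309 characters left out ...]
95 , -0.62064807,  0.65439505,  0.84915479],
       [-0.00849598,  0.72833566,  0.68516786,  1.02079742],
       [ 0.        ,  0.        ,  0.        ,  1.        ]])}
{'intrinsics': array([[282.63772137,   0.        , 251.20520228],
       [  0.        , 282.63772137, 190.56523052],
       [  0.        ,   0.        ,   1.        ]]), 'tool_from_camera': array([[ 3.12581962e-04,  9.50496106e-01,  3.10736312e-01,
         7.89830361e-02],
       [ 9.99999914e-01, -3.81414750e-04,  1.60751406e-04,
         6.05768623e-04],
       [ 2.71312998e-04,  3.10736235e-01, -9.50496144e-01,
        -1.42808653e-01],
       [ 0.00000000e+00,  0.00000000e+00,  0.00000000e+00,
         1.00000000e+00]])}
```

View pics/top0.png

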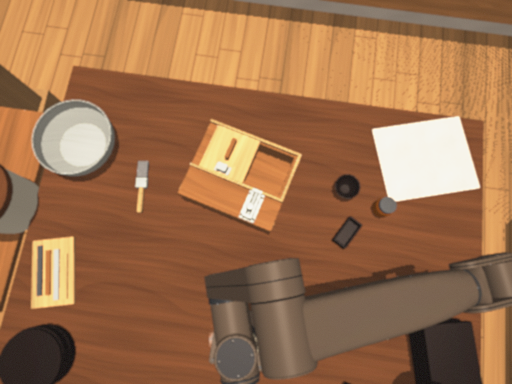

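View pics/side0.png

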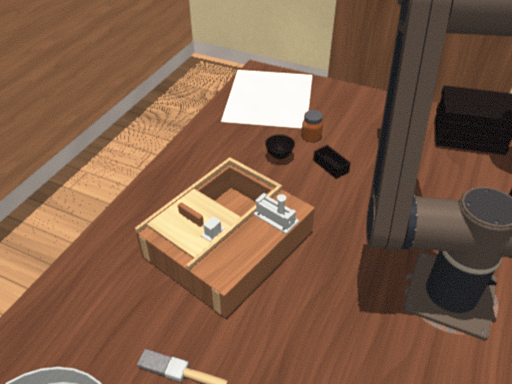

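```bash
cat > h.py <<'E'
import numpy as np,cv2
from plant import ctrl
from scipy.spatial.transform import Rotation as R
def cam(n,s=None):
    m=ctrl.camera_model(n);K=np.array(m["intrinsics"])
    if n!="wrist": return K,np.array(m["cam_to_world"])
    T=np.eye(4);T[:3,:3]=R.from_quat(s["tcp_rot"]).as_matrix();T[:3,3]=s["eef_pos"]
    return K,T@np.array(m["tool_from_camera"])
def ray(c,uv):
    K,T=c;u,v=uv;d=np.array([(u-K[0,2])/K[0,0],-(v-K[1,2])/K[1,1],-1.])
    d=T[:3,:3]@d;return T[:3,3],d/np.linalg.norm(d)
def onz(c,uv,z):
    o,d=ray(c,uv);return o+d*(z-o[2])/d[2]
def tri(c1,p1,c2,p2):
    o1,d1=ray(c1,p1);o2,d2=ray(c2,p2)
    A=np.c_[d1,-d2];t=np.linalg.lstsq(A,o2-o1,rcond=None)[0]
    a,b=o1+d1*t[0],o2+d2*t[1];return (a+b)/2,np.linalg.norm(a-b)
def proj(c,P):
    K,T=c;p=T[:3,:3].T@(np.asarray(P,float)-T[:3,3]);return np.array([K[0,2]+K[0,0]*p[0]/-p[2],K[1,2]-K[1,1]*p[1]/-p[2]])
E
python3 - <<'E'
import cv2,numpy as np
t=cv2.imread("pics/top0.png")[112:240,170:310];s=cv2.imread("pics/side0.png")[150:310,130:320]
a=cv2.resize(t,(0,0),fx=4,fy=4,interpolation=cv2.INTER_CUBIC);cv2.imwrite("pics/tc.png",a)
a=cv2.resize(s,(0,0),fx=3.5,fy=3.5,interpolation=cv2.INTER_CUBIC);cv2.imwrite("pics/sc.png",a);
from h import *
for n,f,(x0,y0,x1,y1) in(("top","pics/top0.png",(328,212,366,255)),("side","pics/side0.png",(308,140,355,182))):
    g=cv2.imread(f)[y0:y1,x0:x1].max(2);m=(g<55).astype(np.uint8)
    c=max(cv2.findContours(m,0,1)[0],key=cv2.contourArea);r=cv2.minAreaRect(c);b=cv2.boxPoints(r)+[x0,y0]
    M=cv2.moments(c);print(n,r,b.round(1).tolist(),M['m10']/M['m00']+x0,M['m01']/M['m00']+y0)
    print([onz(cam(n),p,.04).round(3).tolist() for p in b])
E
```

```text
top ((18.171964645385742, 20.492774963378906), (14.192728042602539, 29.084339141845703), 36.25383377075195) [[331.8, 240.0], [349.0, 216.6], [360.5, 225.0], [343.3, 248.4]] 349.6367041198502 230.4756554307116
[[0.381, -0.281, 0.04], [0.476, -0.335, 0.04], [0.451, -0.38, 0.04], [0.357, -0.325, 0.04]]
side ((23.256099700927734, 21.30487823486328), (38.2625732421875, 20.458763122558594), 38.65980911254883) [[309.9, 157.3], [322.7, 141.4], [352.6, 165.3], [339.8, 181.2]] 331.34267185473414 161.4430609597925
[[0.479, -0.302, 0.04], [0.47, -0.396, 0.04], [0.348, -0.322, 0.04], [0.361, -0.236, 0.04]]
```

View pics/tc.png

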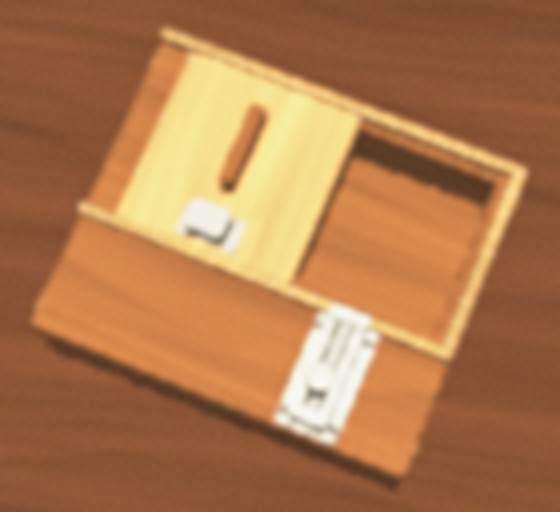

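View pics/sc.png

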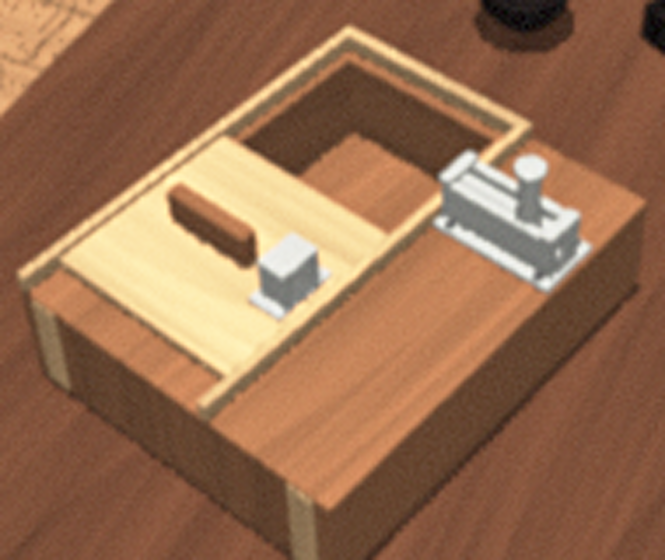

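The top crop shows the chest tilted about 20°, with the runner corners at (526,168), (162,32), (82,208) and (450,357), and the knob near (317,383). The side crop shows the same corners at (348,28), (22,275), (205,408) and (528,124), with the knob top at (530,163).

```bash
cat > chest.py <<'E'
from h import *
t=lambda p:(np.array(p)+.5)/4-.5+[170,112]
s=lambda p:(np.array(p)+.5)/3.5-.5+[130,150]
F=[("BR",(526,168),(348,28),(95,-95)),("BL",(162,32),(22,275),(95,265)),("FL",(82,208),(205,408),(-95,265)),
("FR",(450,357),(528,124),(-95,-95)),("DL",(33,320),(330,507),(-205,265)),("DR",(405,475),(643,203),(-205,-95)),
("handle",(245,143),(215,215),None),("knob",(317,380),(530,163),None)]
P={};cs=[]
for n,a,b,c in F:
    p,e=tri(cam("top"),t(a),cam("side"),s(b));P[n]=p;print(n,p.round(4),round(e,4))
    if c:cs.append((c,p))
A=np.array([c for c,_ in cs])/1000.;B=np.array([p[:2] for _,p in cs])
a0,b0=A.mean(0),B.mean(0);H=(A-a0).T@(B-b0);th=np.arctan2(H[0,1]-H[1,0],H[0,0]+H[1,1])
Rm=np.array([[np.cos(th),-np.sin(th)],[np.sin(th),np.cos(th)]]);o=b0-Rm@a0
print("th",th,"o",o,"res",(A@Rm.T+o-B).round(4).tolist())
for n in("handle","knob"):print(n,(Rm.T@(P[n][:2]-o)).round(4))
E
python3 chest.py
python3 - <<'E'
from h import *
# box: top-rim corners, sub-pixel from 6x crops
t=cv2.imread("pics/top0.png")[205:260,320:375];s=cv2.imread("pics/side0.png")[135:190,300:365]
o=np.hstack([cv2.resize(t,(385,385),interpolation=cv2.INTER_CUBIC),cv2.resize(s,(0,0),fx=6,fy=7*1.0,interpolation=cv2.INTER_CUBIC)])
o=np.clip(o.astype(float)*1.6,0,255).astype(np.uint8)
cv2.imwrite("pics/box.png",o);print(o.shape)
E
```

```text
BR [ 0.6695 -0.1269  0.1038] 0.0015
BL [0.7508 0.2224 0.1089] 0.0008
FL [0.5748 0.2662 0.1037] 0.0014
FR [ 0.4868 -0.0803  0.1052] 0.0005
DL [0.4681 0.2934 0.0921] 0.0029
DR [ 0.3805 -0.0552  0.0861] 0.0016
handle [0.6477 0.1269 0.1271] 0.004
knob [0.4397 0.0304 0.1782] 0.0043
th -0.24237946718330766 o [ 0.60101233 -0.01230376] res [[0.0009, -0.0004], [0.006, -0.0002], [-0.0024, 0.0015], [-0.0008, -0.0015], [-0.0025, 0.0008], [-0.0013, -0.0001]]
handle [0.0119 0.1464]
knob [-0.1669  0.0027]
(385, 775, 3)
```

View pics/box.png

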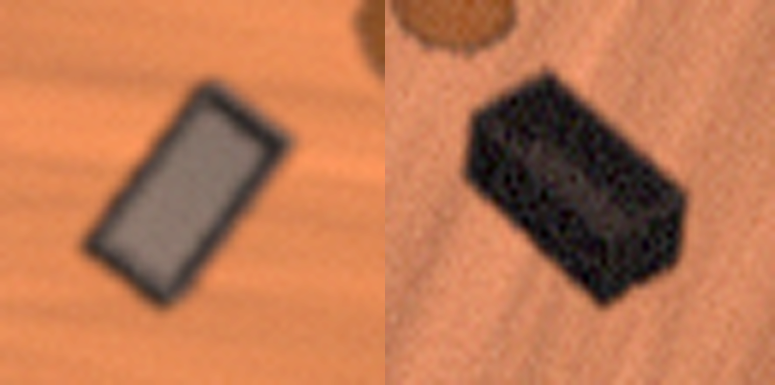

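Run:
```python
from h import *
t=lambda p:(np.array(p)+.5)/7-.5+[320,205]
s=lambda p:np.array([(p[0]-385+.5)/6-.5+300,(p[1]+.5)/7-.5+135])
T,S=cam("top"),cam("side")
# far(+x), right..; pairing by geometry
tc=[(208,80),(292,142),(165,307),(85,245)]
q=[onz(T,t(p),.04) for p in tc];print(np.round(q,4).tolist())
q=np.array(q);c=q.mean(0);d=(q[0]+q[1]-q[2]-q[3])[:2];print("top centre",c,"yaw",np.arctan2(d[1],d[0]), np.linalg.norm(d)/2,np.linalg.norm((q[0]+q[3]-q[1]-q[2])[:2])/2)
sr=[(471,115),(546,72),(688,195),(613,237)]
print("side z.04",[onz(S,s(p),.04).round(4).tolist() for p in sr])
for a,b in zip(tc,sr):print(tri(T,t(a),S,s(b)))
sb=[(467,180),(682,262),(603,305)];print("side bottom z0",[onz(S,s(p),0).round(4).tolist() for p in sb])
print("jar top",onz(T,(386,206),.085),"bowl",onz(T,(346,187),.045))
print(ctrl.get_state()["time"])
```

```text
[[0.4781, -0.3359, 0.04], [0.4516, -0.3824, 0.04], [0.3569, -0.3242, 0.04], [0.3828, -0.2801, 0.04]]
top centre [ 0.41736392 -0.33065959  0.04      ] yaw -0.5403089823024205 0.11074468462555291 0.052340283332996486
side z.04 [[0.4783, -0.3372, 0.04], [0.4529, -0.3835, 0.04], [0.3587, -0.3313, 0.04], [0.3846, -0.2881, 0.04]]
(array([ 0.47784993, -0.33555428,  0.04132699]), np.float64(4.676219988714609e-05))
(array([ 0.45197365, -0.38201521,  0.04121213]), np.float64(0.0010628251427340313))
(array([ 0.35667967, -0.32253273,  0.0473051 ]), np.float64(0.0007561003968026781))
(array([ 0.38220707, -0.27845541,  0.04835775]), np.float64(0.0005489352259922679))
side bottom z0 [[0.4781, -0.3398, 0.0], [0.3571, -0.3333, 0.0], [0.3852, -0.2884, 0.0]]
jar top [ 0.52481328 -0.4526613   0.085     ] bowl [ 0.5844001 -0.3128989  0.045    ]
0.1
```

```bash
cat >> h.py <<'E'
O=np.array([0.601,-0.0123]);TH=-0.242
def ch(x,y,z): c,s=np.cos(TH),np.sin(TH);return np.array([O[0]+c*x-s*y,O[1]+s*x+c*y,z])
def go(P,yaw):
    s=ctrl.get_state();M=R.from_quat(s["tcp_rot"]).as_matrix();cur=np.arctan2(M[1,0],M[0,0])
    print("t",s["time"],"tcp",s["eef_pos"].round(4),"yaw",round(cur,4),"shift",(M.T@(np.array(P)-s["eef_pos"])).round(4),"turn",round(-(yaw-cur),4))
E
python3 -c "
from h import *
go([.417,-.332,.16],-.53)"
```

```text
t 0.1 tcp [ 0.303  -0.6025  0.2301] yaw 0.4658 shift [ 0.2233 -0.1903  0.0705] turn 0.9958
```

Call:
move_arm([
  {"x": 0.04, "y": -0.03, "z": 0, "yaw": 0.14, "fingers": 0},
  {"x": 0.08, "y": -0.07, "z": 0.01, "yaw": 0.28, "fingers": 0},
  {"x": 0.12, "y": -0.1, "z": 0.02, "yaw": 0.42, "fingers": 0},
  {"x": 0.15, "y": -0.13, "z": 0.03, "yaw": 0.56, "fingers": 0},
  {"x": 0.18, "y": -0.155, "z": 0.04, "yaw": 0.7, "fingers": 0},
], force=40)

```text
time: 0.6
eef_pos: [0.3946, -0.381, 0.1903]
tcp_rot: [0.993, -0.12, -0.0, -0.001]
contact_force: [0.7, 0.1, 0.2]
opening: 1.0
finger_force: 0.0
```

```bash
python3 -c "
from h import *
go([.417,-.332,.16],-.53)"
```

```text
t 0.6 tcp [ 0.3946 -0.381   0.1903] yaw -0.2397 shift [ 0.0102 -0.0529  0.0303] turn 0.2903
```

Call:
move_arm([
  {"x": 0.005, "y": -0.025, "z": 0.01, "yaw": 0.14},
  {"x": 0.01, "y": -0.052, "z": 0.02, "yaw": 0.28},
  {"x": 0.01, "y": -0.053, "z": 0.03, "yaw": 0.29},
  {"x": 0.01, "y": -0.053, "z": 0.03, "yaw": 0.29},
])

```text
validation failed for argument at $.pl...
```

```bash
python3 -c "
from h import *
go([.417,-.332,.004],-.53)
s=ctrl.get_state();im=ctrl.read_camera('wrist');cv2.imwrite('pics/w1.png',np.clip(im[:,:,::-1]*1.5,0,255))
C=cam('wrist',s)
for z in(0,.04):
  a=-.53;print([proj(C,[.417+sx*.055*np.cos(a)-sy*.028*np.sin(a),-.332+sx*.055*np.sin(a)+sy*.028*np.cos(a),z]).round().tolist() for sx,sy in((1,1),(1,-1),(-1,-1),(-1,1))])
"
```

```text
t 0.6 tcp [ 0.3946 -0.381   0.1903] yaw -0.2397 shift [ 0.0103 -0.0527  0.1863] turn 0.2903
[[194.0, 106.0], [242.0, 121.0], [217.0, 206.0], [174.0, 194.0]]
[[186.0, 107.0], [240.0, 124.0], [213.0, 219.0], [165.0, 206.0]][ WARN:0@1.555] global loadsave.cpp:1063 imwrite_ Unsupported depth image for selected encoder is fallbacked to CV_8U.
```

View pics/w1.png

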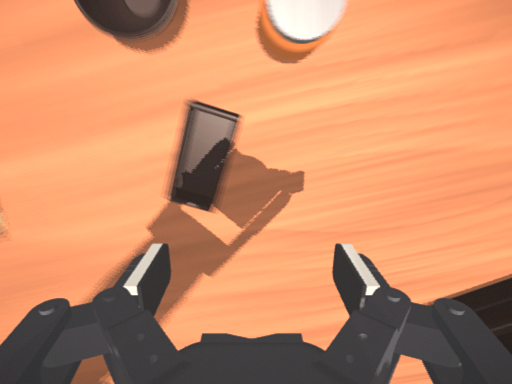

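The wrist picture shows the box rim at about (190,102), (240,117), (209,210) and (172,200). The bowl and jar are well clear ahead of it. The move was refused because a row lacked the fingers value.

```bash
python3 -c "
from h import *
s=ctrl.get_state();C=cam('wrist',s)
q=np.array([onz(C,p,.04) for p in((191,101),(241,117),(210,210),(171,201))]);d=(q[0]+q[1]-q[2]-q[3])[:2]
print(q.round(4).tolist(),q.mean(0),np.arctan2(d[1],d[0]),np.linalg.norm(d)/2)
go([.418,-.331,.16],-.53)"
```

```text
[[0.4839, -0.3359, 0.04], [0.4575, -0.3797, 0.04], [0.3689, -0.3213, 0.04], [0.3893, -0.2827, 0.04]] [ 0.42491357 -0.32987309  0.04      ] -0.5471087267853386 0.10726305879315498
t 0.65 tcp [ 0.3957 -0.3752  0.1877] yaw -0.242 shift [ 0.0112 -0.048   0.0281] turn 0.288
```

Call:
move_arm([
  {"x": 0.005, "y": -0.025, "z": 0.01, "yaw": 0.14, "fingers": 0},
  {"x": 0.01, "y": -0.052, "z": 0.02, "yaw": 0.28, "fingers": 0},
  {"x": 0.01, "y": -0.053, "z": 0.03, "yaw": 0.29, "fingers": 0},
  {"x": 0.01, "y": -0.053, "z": 0.03, "yaw": 0.29, "fingers": 0},
])

```text
time: 1.05
eef_pos: [0.4156, -0.3335, 0.1593]
tcp_rot: [0.966, -0.257, -0.002, -0.001]
contact_force: [-0.2, -1.0, -0.1]
opening: 1.001
finger_force: 0.0
```

```bash
python3 -c "
from h import *
s=ctrl.get_state();im=ctrl.read_camera('wrist');cv2.imwrite('pics/w2.png',np.clip(im[:,:,::-1]*2.,0,255).astype(np.uint8))
go([.418,-.331,.004],-.53)"
```

```text
t 1.1 tcp [ 0.4159 -0.3345  0.1604] yaw -0.522 shift [ 0.0004 -0.0041  0.1564] turn 0.008
```

View pics/w2.png

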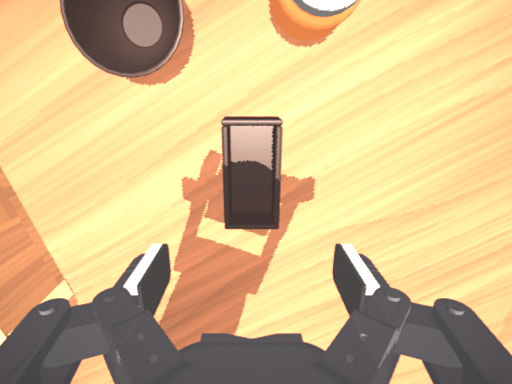

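The box is squarely between the fingers in the settled view: its rim corners are (221,118), (282,118), (279,230) and (225,230), and the column centre matches the tool's.

```bash
python3 -c "
from h import *
s=ctrl.get_state();C=cam('wrist',s)
q=np.array([onz(C,p,.04) for p in((221,118),(282,118),(279.5,228),(224,228))]);d=(q[0]+q[1]-q[2]-q[3])[:2]
c=q.mean(0);y=np.arctan2(d[1],d[0]);print(q.round(4).tolist(),c,y,np.linalg.norm(d)/2)
go([c[0],c[1],.004],y)"
```

```text
[[0.4832, -0.3428, 0.04], [0.4557, -0.3906, 0.04], [0.3603, -0.3371, 0.04], [0.3887, -0.2878, 0.04]] [ 0.4219927  -0.33959628  0.04      ] -0.5190129536365907 0.10936469324813392
t 1.1 tcp [ 0.4159 -0.3345  0.1604] yaw -0.522 shift [0.0081 0.0014 0.1564] turn -0.003
```

Call:
move_arm([
  {"x": 0.005, "y": 0, "z": 0.045, "yaw": 0, "fingers": 0},
  {"x": 0.005, "y": 0, "z": 0.09, "yaw": 0, "fingers": 0},
  {"x": 0.005, "y": 0, "z": 0.13, "yaw": 0, "fingers": 0},
  {"x": 0.005, "y": 0, "z": 0.15, "yaw": 0, "fingers": 0},
  {"x": 0.005, "y": 0, "z": 0.155, "yaw": 0, "fingers": 0},
])

```text
time: 1.6
eef_pos: [0.4189, -0.3368, 0.0036]
tcp_rot: [0.966, -0.259, -0.002, -0.001]
contact_force: [-0.1, 0.5, -0.8]
opening: 0.996
finger_force: 0.0
```

Call:
move_arm([
  {"x": 0, "y": 0, "z": 0, "yaw": 0, "fingers": 0.5},
  {"x": 0, "y": 0, "z": 0, "yaw": 0, "fingers": 1},
  {"x": 0, "y": 0, "z": 0, "yaw": 0, "fingers": 1},
  {"x": 0, "y": 0, "z": 0, "yaw": 0, "fingers": 1},
  {"x": 0, "y": 0, "z": 0, "yaw": 0, "fingers": 1},
], force=40)

```text
time: 2.1
eef_pos: [0.4219, -0.3387, 0.0085]
tcp_rot: [0.966, -0.259, 0.002, 0.001]
contact_force: [-0.6, -2.0, 5.9]
opening: 0.651
finger_force: 46.2
```

Call:
move_arm([
  {"x": 0, "y": 0, "z": -0.02, "yaw": 0, "fingers": 1},
  {"x": 0, "y": 0, "z": -0.05, "yaw": 0, "fingers": 1},
  {"x": 0, "y": 0, "z": -0.1, "yaw": 0, "fingers": 1},
  {"x": 0, "y": 0, "z": -0.15, "yaw": 0, "fingers": 1},
  {"x": 0, "y": 0, "z": -0.18, "yaw": 0, "fingers": 1},
])

```text
time: 2.6
eef_pos: [0.4215, -0.3376, 0.1905]
tcp_rot: [0.966, -0.259, 0.002, 0.001]
contact_force: [0.6, -1.3, -2.7]
opening: 0.65
finger_force: 45.4
```

```bash
python3 -c "
from h import *
print({k:ctrl.get_state()[k] for k in('qpos','opening','finger_force','contact_force')})
s=ctrl.get_state();im=ctrl.read_camera('wrist');im2=ctrl.read_camera('side')
cv2.imwrite('pics/w3.png',np.clip(np.hstack([im,im2])[:,:,::-1]*1.5,0,255).astype(np.uint8)[:,:,:])
a=cv2.imread('pics/w3.png');cv2.imwrite('pics/w3.png',cv2.resize(a,(800,300)))
go([*ch(0,0,0)[:2],.19],TH)"
```

```text
{'qpos': array([-8.63314328e-01,  2.41473830e-02,  1.94947491e+00,  7.36028566e-05,
        1.16290066e+00,  1.23118834e+00]), 'opening': 0.6498985336014276, 'finger_force': 45.352579951286316, 'contact_force': array([ 0.59517777, -1.2587441 , -2.70382184])}
t 2.7 tcp [ 0.4229 -0.3392  0.1924] yaw -0.5237 shift [-0.0092 -0.3722  0.0009] turn -0.2817
```

View pics/w3.png

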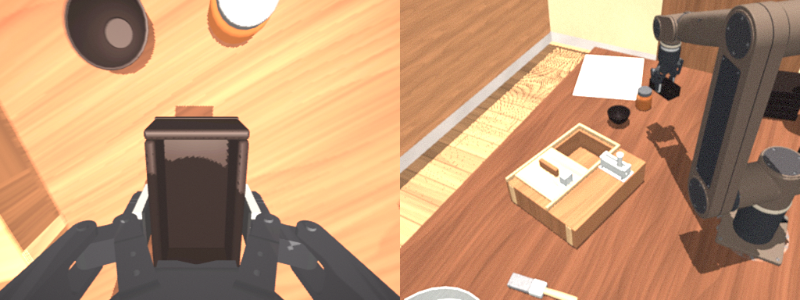

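The box is held level in the fingers, with the bowl and jar untouched.

Call:
move_arm([
  {"x": 0, "y": -0.025, "z": 0, "yaw": -0.05, "fingers": 1},
  {"x": -0.002, "y": -0.07, "z": 0, "yaw": -0.1, "fingers": 1},
  {"x": -0.004, "y": -0.115, "z": 0, "yaw": -0.16, "fingers": 1},
  {"x": -0.005, "y": -0.16, "z": 0, "yaw": -0.22, "fingers": 1},
  {"x": -0.006, "y": -0.205, "z": 0, "yaw": -0.28, "fingers": 1},
])

```text
time: 3.2
eef_pos: [0.5173, -0.1542, 0.1836]
tcp_rot: [0.993, -0.121, -0.002, -0.001]
contact_force: [0.2, -0.5, -2.9]
opening: 0.646
finger_force: 45.2
```

```bash
python3 -c "
from h import *
go([*ch(0,0,0)[:2],.19],TH)"
```

```text
t 3.2 tcp [ 0.5173 -0.1542  0.1836] yaw -0.242 shift [ 0.0473 -0.1578 -0.0065] turn 0.0
```

Call:
move_arm([
  {"x": 0.012, "y": -0.045, "z": -0.005, "yaw": 0, "fingers": 1},
  {"x": 0.025, "y": -0.09, "z": -0.007, "yaw": 0, "fingers": 1},
  {"x": 0.04, "y": -0.13, "z": -0.007, "yaw": 0, "fingers": 1},
  {"x": 0.047, "y": -0.157, "z": -0.007, "yaw": 0, "fingers": 1},
  {"x": 0.047, "y": -0.157, "z": -0.007, "yaw": 0, "fingers": 1},
])

```text
time: 3.7
eef_pos: [0.6013, -0.012, 0.1903]
tcp_rot: [0.993, -0.12, -0.002, -0.001]
contact_force: [0.1, -0.8, -2.5]
opening: 0.645
finger_force: 45.2
```

```bash
python3 -c "
from h import *
go([*ch(0,0,0)[:2],.12],TH)
s=ctrl.get_state();im=ctrl.read_camera('wrist')
a=np.clip(im[:,:,::-1]*1.3,0,255).astype(np.uint8).copy();C=cam('wrist',s)
def line(*pts,col):
  p=[tuple(int(v) for v in proj(C,ch(*q))) for q in pts];cv2.polylines(a,[np.array(p)],False,col,1)
line((.075,-.075,.09),(.075,.075,.09),col=(255,0,0));line((-.075,-.075,.09),(.075,-.075,.09),col=(255,0,0));line((-.075,.075,.09),(.075,.075,.09),col=(255,0,0))
line((.095,-.095,.106),(.095,.265,.106),col=(0,255,0));line((-.095,-.095,.106),(.095,-.095,.106),col=(0,255,0))
cv2.imwrite('pics/w4.png',a)"
```

```text
t 3.7 tcp [ 0.6013 -0.012   0.1903] yaw -0.2397 shift [0.0001 0.0005 0.0703] turn 0.0023
```

View pics/w4.png

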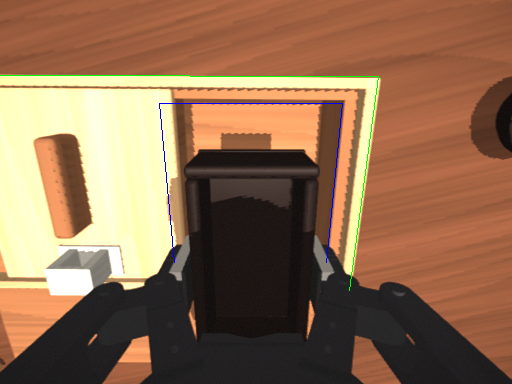

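The overlay of my chest pose falls on the runner edges within a pixel or so: row 76 at the back, column 380 at the right. The box hangs centred over the chamber. Next is a slow lowering.

Call:
move_arm([
  {"x": 0, "y": 0.004, "z": 0.015, "yaw": 0, "fingers": 1},
  {"x": 0, "y": 0.008, "z": 0.035, "yaw": 0, "fingers": 1},
  {"x": 0, "y": 0.008, "z": 0.06, "yaw": 0, "fingers": 1},
  {"x": 0, "y": 0.008, "z": 0.085, "yaw": 0, "fingers": 1},
  {"x": 0, "y": 0.008, "z": 0.105, "yaw": 0, "fingers": 1},
])

```text
time: 4.25
eef_pos: [0.5972, -0.0248, 0.0846]
tcp_rot: [0.992, -0.123, -0.002, 0.0]
contact_force: [1.1, 0.7, -1.9]
opening: 0.648
finger_force: 45.3
```

Call:
move_arm([
  {"x": 0, "y": 0, "z": 0.015, "yaw": 0, "fingers": 1},
  {"x": 0, "y": 0, "z": 0.03, "yaw": 0, "fingers": 1},
  {"x": 0, "y": 0, "z": 0.04, "yaw": 0, "fingers": 1},
  {"x": 0, "y": 0, "z": 0.046, "yaw": 0, "fingers": 1},
  {"x": 0, "y": 0, "z": 0.05, "yaw": 0, "fingers": 1},
])

```text
time: 4.75
eef_pos: [0.6, -0.0234, 0.0382]
tcp_rot: [0.993, -0.122, 0.0, 0.0]
contact_force: [-0.7, -0.5, -1.5]
opening: 0.648
finger_force: 45.3
```

Call:
move_arm([
  {"x": 0, "y": 0, "z": 0.004, "yaw": 0, "fingers": 1},
  {"x": 0, "y": 0, "z": 0.008, "yaw": 0, "fingers": 1},
  {"x": 0, "y": 0, "z": 0.011, "yaw": 0, "fingers": 1},
  {"x": 0, "y": 0, "z": 0.013, "yaw": 0, "fingers": 1},
  {"x": 0, "y": 0, "z": 0.015, "yaw": 0, "fingers": 1},
])

```text
time: 5.25
eef_pos: [0.5999, -0.0233, 0.0234]
tcp_rot: [0.993, -0.122, 0.0, 0.0]
contact_force: [0.0, -0.0, -1.4]
opening: 0.65
finger_force: 45.3
```

Call:
move_arm([
  {"x": 0, "y": 0, "z": 0.001, "yaw": 0, "fingers": 1},
  {"x": 0, "y": 0, "z": 0.002, "yaw": 0, "fingers": 1},
  {"x": 0, "y": 0, "z": 0.002, "yaw": 0, "fingers": 1},
])

```text
time: 5.55
eef_pos: [0.5998, -0.0233, 0.0212]
tcp_rot: [0.993, -0.122, -0.0, -0.0]
contact_force: [-0.2, 0.6, -1.9]
opening: 0.647
finger_force: 45.3
```

Call:
move_arm([
  {"x": 0, "y": 0, "z": 0.001, "yaw": 0, "fingers": 1},
  {"x": 0, "y": 0, "z": 0.002, "yaw": 0, "fingers": 1},
  {"x": 0, "y": 0, "z": 0.002, "yaw": 0, "fingers": 1},
])

```text
time: 5.85
eef_pos: [0.6001, -0.0233, 0.0206]
tcp_rot: [0.993, -0.122, 0.0, 0.0]
contact_force: [-4.1, 1.9, 5.8]
opening: 0.648
finger_force: 45.9
```

Call:
move_arm([
  {"x": 0, "y": 0, "z": 0.001, "yaw": 0, "fingers": 1},
  {"x": 0, "y": 0, "z": 0.001, "yaw": 0, "fingers": 1},
])

```text
time: 6.05
eef_pos: [0.6, -0.0233, 0.0205]
tcp_rot: [0.993, -0.122, -0.0, 0.0]
contact_force: [-7.0, 1.6, 9.7]
opening: 0.648
finger_force: 46.7
```

Call:
move_arm([
  {"x": 0, "y": 0, "z": -0.001, "yaw": 0, "fingers": 0.35},
  {"x": 0, "y": 0, "z": -0.001, "yaw": 0, "fingers": 0.3},
  {"x": 0, "y": 0, "z": -0.001, "yaw": 0, "fingers": 0.25},
  {"x": 0, "y": 0, "z": -0.001, "yaw": 0, "fingers": 0.15},
  {"x": 0, "y": 0, "z": -0.001, "yaw": 0, "fingers": 0.12},
])

```text
time: 6.55
eef_pos: [0.6013, -0.0169, 0.0198]
tcp_rot: [0.992, -0.124, 0.001, -0.006]
contact_force: [4.0, 21.7, 2.1]
opening: 0.875
finger_force: 0.0
```

```bash
python3 -c "
from h import *
print(ctrl.get_state()['opening'],ctrl.get_state()['contact_force'])
go([*ch(.012,.1464,0)[:2],.108],TH)
im=ctrl.read_camera('wrist');im2=ctrl.read_camera('top')[100:250,150:350]
a=np.hstack([im,cv2.resize(im2,(512,384))])[:,:,::-1]
cv2.imwrite('pics/w5.png',cv2.resize(np.clip(a*1.3,0,255).astype(np.uint8),(800,300)))"
```

```text
0.8753054463662564 [ 3.98975989 21.70305719  2.07938809]
t 6.55 tcp [ 0.6013 -0.0169  0.0198] yaw -0.2489 shift [ 0.0096 -0.1518 -0.0865] turn -0.0069
```

View pics/w5.png

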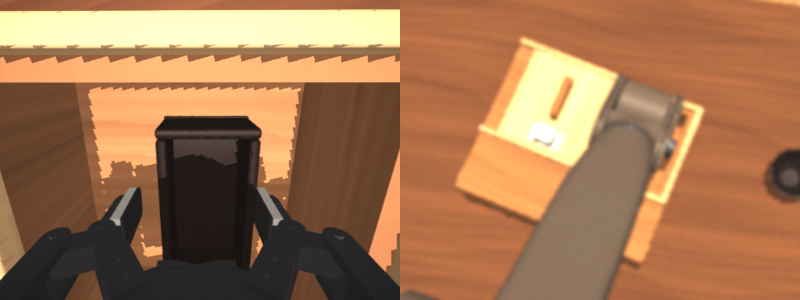

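The box stands on the floor. The finger nearer the -y wall is leaning on that wall (21 N), so I ease it off before rising.

Call:
move_arm([
  {"x": 0, "y": -0.005, "z": 0, "yaw": 0, "fingers": 0.17},
  {"x": 0, "y": -0.007, "z": 0, "yaw": 0, "fingers": 0.2},
])

```text
time: 6.85
eef_pos: [0.6018, -0.0165, 0.0194]
tcp_rot: [0.993, -0.121, 0.0, 0.001]
contact_force: [0.0, -2.7, 0.5]
opening: 0.803
finger_force: 1.0
```

Call:
move_arm([
  {"x": 0, "y": 0.003, "z": 0, "yaw": 0, "fingers": 0.18},
  {"x": 0, "y": 0.003, "z": 0, "yaw": 0, "fingers": 0.18},
])

```text
time: 7.05
eef_pos: [0.6011, -0.0194, 0.0193]
tcp_rot: [0.992, -0.122, 0.0, -0.001]
contact_force: [2.3, 3.2, -0.0]
opening: 0.823
finger_force: 0.0
```

Nearly free of contact now; rising slowly.

Call:
move_arm([
  {"x": 0, "y": -0.001, "z": -0.008, "yaw": 0, "fingers": 0.18},
  {"x": 0, "y": -0.001, "z": -0.02, "yaw": 0, "fingers": 0.18},
  {"x": 0, "y": -0.001, "z": -0.035, "yaw": 0, "fingers": 0.18},
  {"x": 0, "y": -0.001, "z": -0.055, "yaw": 0, "fingers": 0.18},
  {"x": 0, "y": -0.001, "z": -0.08, "yaw": 0, "fingers": 0.18},
])

```text
time: 7.55
eef_pos: [0.6007, -0.0188, 0.1008]
tcp_rot: [0.993, -0.122, -0.0, 0.0]
contact_force: [0.2, -0.7, 0.7]
opening: 0.821
finger_force: 0.0
```

Call:
move_arm([
  {"x": 0, "y": 0, "z": -0.03, "yaw": 0, "fingers": 0.5},
  {"x": 0, "y": 0, "z": -0.06, "yaw": 0, "fingers": 0.5},
  {"x": 0, "y": 0, "z": -0.08, "yaw": 0, "fingers": 0.5},
  {"x": 0, "y": -0.04, "z": -0.08, "yaw": 0, "fingers": 0.5},
  {"x": 0, "y": -0.08, "z": -0.08, "yaw": 0, "fingers": 0.5},
])

```text
time: 8.05
eef_pos: [0.6216, 0.0587, 0.183]
tcp_rot: [0.992, -0.123, 0.003, 0.0]
contact_force: [0.2, 0.2, -0.0]
opening: 0.5
finger_force: 0.0
```

```bash
python3 -c "
from h import *
go([*ch(.012,.1464,0)[:2],.18],TH)
s=ctrl.get_state();im=ctrl.read_camera('wrist');C=cam('wrist',s)
np.savez('w6.npz',C0=C[0],C1=C[1])
cv2.imwrite('pics/w6.png',np.clip(im[:,:,::-1]*1.3,0,255).astype(np.uint8))
for l in (.14,.15,.16): print(l,[proj(C,ch(x,l+y,z)).round().tolist() for x,y,z in((-.028,-.008,.134),(.052,-.008,.134),(.052,.008,.134),(-.028,.008,.134))])"
```

```text
t 8.05 tcp [0.6216 0.0587 0.183 ] yaw -0.2472 shift [ 0.0086 -0.0726  0.0031] turn -0.0052
0.14 [[174.0, 251.0], [164.0, 146.0], [141.0, 146.0], [154.0, 251.0]]
0.15 [[161.0, 251.0], [149.0, 146.0], [126.0, 146.0], [141.0, 251.0]]
0.16 [[148.0, 251.0], [135.0, 146.0], [111.0, 146.0], [128.0, 251.0]]
```

View pics/w6.png

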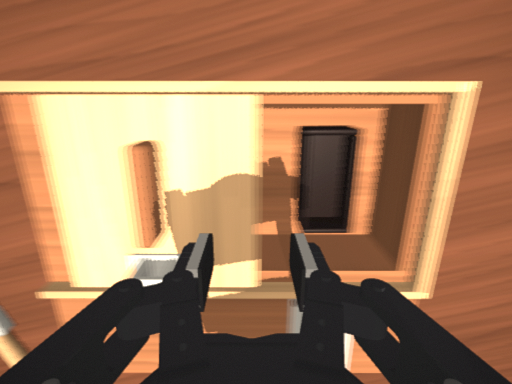

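The box stands upright in the chamber at about (300–355, 127–233). The handle top spans columns 127–150 at row 146, which fits a lid value of 0.150.

```bash
python3 -c "
from h import *
d=np.load('w6.npz');C=(d['C0'],d['C1'])
q=np.mean([onz(C,p,.052) for p in((300,128),(355,128),(349,229),(302,229))],0)
c,s=np.cos(TH),np.sin(TH);print('box in chest',np.array([[c,s],[-s,c]])@(q[:2]-O))
go([*ch(.012,.150,0)[:2],.108],TH)"
```

```text
box in chest [ 0.00308704 -0.00287407]
t 8.1 tcp [0.6219 0.0647 0.1823] yaw -0.2428 shift [ 0.0098 -0.0699  0.0747] turn -0.0008
```

Call:
move_arm([
  {"x": 0.005, "y": -0.04, "z": 0, "yaw": 0, "fingers": 0.4},
  {"x": 0.008, "y": -0.075, "z": 0, "yaw": 0, "fingers": 0.4},
  {"x": 0.008, "y": -0.075, "z": 0, "yaw": 0, "fingers": 0.4},
  {"x": 0.008, "y": -0.075, "z": 0.02, "yaw": 0, "fingers": 0.4},
  {"x": 0.008, "y": -0.075, "z": 0.02, "yaw": 0, "fingers": 0.4},
])

```text
time: 8.6
eef_pos: [0.6445, 0.1293, 0.1575]
tcp_rot: [0.993, -0.122, -0.002, 0.001]
contact_force: [-0.4, -1.0, -0.5]
opening: 0.595
finger_force: 0.0
```

```bash
python3 -c "
from h import *
go([*ch(.012,.150,0)[:2],.108],TH)"
```

```text
t 8.6 tcp [0.6445 0.1293 0.1575] yaw -0.2441 shift [ 0.0039 -0.0022  0.0495] turn -0.0021
```

Call:
move_arm([
  {"x": 0.003, "y": -0.001, "z": 0.02, "yaw": 0, "fingers": 0.4},
  {"x": 0.004, "y": -0.001, "z": 0.038, "yaw": 0, "fingers": 0.4},
  {"x": 0.004, "y": -0.001, "z": 0.046, "yaw": 0, "fingers": 0.4},
  {"x": 0.004, "y": -0.001, "z": 0.047, "yaw": 0, "fingers": 0.7},
  {"x": 0.004, "y": -0.001, "z": 0.047, "yaw": 0, "fingers": 1},
], force=30)

```text
time: 9.1
eef_pos: [0.6503, 0.1297, 0.1124]
tcp_rot: [0.993, -0.122, -0.0, 0.0]
contact_force: [0.7, -0.3, 0.7]
opening: 0.266
finger_force: 0.0
```

Call:
move_arm([
  {"x": 0, "y": 0, "z": 0, "yaw": 0, "fingers": 1},
  {"x": 0, "y": 0, "z": 0, "yaw": 0, "fingers": 1},
  {"x": 0, "y": 0, "z": 0, "yaw": 0, "fingers": 1},
])

```text
time: 9.4
eef_pos: [0.6507, 0.1298, 0.1131]
tcp_rot: [0.993, -0.122, 0.0, 0.0]
contact_force: [-0.4, -1.8, 0.2]
opening: 0.178
finger_force: 33.2
```

```bash
python3 -c "
from h import *
go([*ch(.012,.0,0)[:2],.108],TH)"
```

```text
t 9.4 tcp [0.6507 0.1298 0.1131] yaw -0.2445 shift [-0.0018  0.1499  0.0051] turn -0.0025
```

Call:
move_arm([
  {"x": 0, "y": 0.015, "z": 0, "yaw": 0, "fingers": 1},
  {"x": 0, "y": 0.04, "z": 0, "yaw": 0, "fingers": 1},
  {"x": 0, "y": 0.065, "z": 0, "yaw": 0, "fingers": 1},
  {"x": 0, "y": 0.09, "z": 0, "yaw": 0, "fingers": 1},
  {"x": -0.001, "y": 0.11, "z": 0, "yaw": 0, "fingers": 1},
])

```text
time: 9.9
eef_pos: [0.6236, 0.0227, 0.1131]
tcp_rot: [0.993, -0.122, 0.002, -0.001]
contact_force: [5.1, 1.2, -1.8]
opening: 0.179
finger_force: 32.8
```

```bash
python3 -c "
from h import *
go([*ch(.012,.0,0)[:2],.113],TH)"
```

```text
t 9.9 tcp [0.6236 0.0227 0.1131] yaw -0.245 shift [-0.0014  0.0394  0.    ] turn -0.003
```

Call:
move_arm([
  {"x": -0.001, "y": 0.015, "z": 0, "yaw": 0, "fingers": 1},
  {"x": -0.001, "y": 0.028, "z": 0, "yaw": 0, "fingers": 1},
  {"x": -0.001, "y": 0.036, "z": 0, "yaw": 0, "fingers": 1},
  {"x": -0.001, "y": 0.04, "z": 0, "yaw": 0, "fingers": 1},
  {"x": -0.001, "y": 0.042, "z": 0, "yaw": 0, "fingers": 1},
])

```text
time: 10.4
eef_pos: [0.614, -0.0152, 0.1132]
tcp_rot: [0.992, -0.123, 0.004, -0.003]
contact_force: [9.9, 12.4, -3.0]
opening: 0.185
finger_force: 32.8
```

```bash
python3 -c "
from h import *
go([*ch(.012,.0,0)[:2],.113],TH)"
```

```text
t 10.4 tcp [ 0.614  -0.0152  0.1132] yaw -0.2466 shift [-0.0013  0.0003  0.0002] turn -0.0046
```

Call:
move_arm([
  {"x": -0.001, "y": 0.002, "z": 0, "yaw": 0, "fingers": 1},
  {"x": -0.001, "y": 0.003, "z": 0, "yaw": 0, "fingers": 1},
  {"x": -0.001, "y": 0.003, "z": 0, "yaw": 0, "fingers": 1},
])

```text
time: 10.7
eef_pos: [0.614, -0.0152, 0.1131]
tcp_rot: [0.992, -0.123, 0.006, -0.005]
contact_force: [14.1, 14.8, -6.3]
opening: 0.178
finger_force: 32.6
```

```bash
python3 -c "
from h import *
go([*ch(.012,.0,0)[:2],.113],TH)"
```

```text
t 10.7 tcp [ 0.614  -0.0152  0.1131] yaw -0.2463 shift [-0.0013  0.0003  0.0001] turn -0.0043
```

The lid is against its stop: pushing further moved nothing, and the force rose to about 15 N. Next I open the fingers and rise.

Call:
move_arm([
  {"x": 0.002, "y": 0, "z": 0, "yaw": 0, "fingers": 0.75},
  {"x": 0.003, "y": -0.001, "z": 0, "yaw": 0, "fingers": 0.65},
  {"x": 0.003, "y": -0.003, "z": 0, "yaw": 0, "fingers": 0.55},
  {"x": 0.003, "y": -0.003, "z": 0, "yaw": 0, "fingers": 0.5},
  {"x": 0.003, "y": -0.003, "z": -0.02, "yaw": 0, "fingers": 0.5},
])

```text
time: 11.2
eef_pos: [0.6111, -0.0175, 0.1292]
tcp_rot: [0.993, -0.122, -0.004, 0.0]
contact_force: [0.3, 0.3, -0.1]
opening: 0.497
finger_force: 0.0
```

Call:
move_arm([
  {"x": 0, "y": 0, "z": -0.04, "yaw": 0, "fingers": 0.5},
  {"x": 0, "y": 0, "z": -0.08, "yaw": 0, "fingers": 0.5},
  {"x": -0.04, "y": 0, "z": -0.1, "yaw": 0, "fingers": 0.5},
  {"x": -0.08, "y": 0, "z": -0.11, "yaw": 0, "fingers": 0.5},
  {"x": -0.12, "y": 0, "z": -0.11, "yaw": 0, "fingers": 0.5},
])

```text
time: 11.7
eef_pos: [0.4969, 0.0111, 0.2448]
tcp_rot: [0.993, -0.122, 0.002, 0.0]
contact_force: [-0.2, -0.5, 0.3]
opening: 0.5
finger_force: 0.0
```

```bash
python3 -c "
from h import *
go([*ch(-.165,.0,0)[:2],.24],TH)"
```

```text
t 11.7 tcp [0.4969 0.0111 0.2448] yaw -0.2447 shift [-0.0583 -0.0021  0.0045] turn -0.0027
```

Call:
move_arm([
  {"x": -0.03, "y": -0.001, "z": 0, "yaw": 0, "fingers": 0.4},
  {"x": -0.055, "y": -0.002, "z": 0.005, "yaw": 0, "fingers": 0.4},
  {"x": -0.058, "y": -0.002, "z": 0.005, "yaw": 0, "fingers": 0.4},
  {"x": -0.058, "y": -0.002, "z": 0.005, "yaw": 0, "fingers": 0.4},
])

```text
time: 12.1
eef_pos: [0.4413, 0.0273, 0.2376]
tcp_rot: [0.993, -0.122, 0.001, 0.0]
contact_force: [1.0, -0.2, -1.0]
opening: 0.603
finger_force: 0.0
```

```bash
python3 -c "
from h import *
go([*ch(-.165,.0,0)[:2],.138],TH);print(ctrl.get_state()['qpos'])"
```

```text
t 12.1 tcp [0.4413 0.0273 0.2376] yaw -0.2443 shift [-0.0006  0.0001  0.0996] turn -0.0023
[-1.68340601e-01 -2.58210237e-01  2.11575444e+00 -3.51063235e-04
  1.28277995e+00  1.64686004e+00]
```

Call:
move_arm([
  {"x": 0, "y": 0, "z": 0.03, "yaw": 0, "fingers": 0.4},
  {"x": 0, "y": 0, "z": 0.06, "yaw": 0, "fingers": 0.4},
  {"x": 0, "y": 0, "z": 0.085, "yaw": 0, "fingers": 0.4},
  {"x": 0, "y": 0, "z": 0.098, "yaw": 0, "fingers": 0.4},
  {"x": 0, "y": 0, "z": 0.098, "yaw": 0, "fingers": 0.6},
])

```text
time: 12.6
eef_pos: [0.4408, 0.0273, 0.1375]
tcp_rot: [0.993, -0.122, -0.002, -0.0]
contact_force: [0.0, -0.1, -0.4]
opening: 0.447
finger_force: 0.0
```

Call:
move_arm([
  {"x": 0, "y": 0, "z": 0, "yaw": 0, "fingers": 0.8},
  {"x": 0, "y": 0, "z": 0, "yaw": 0, "fingers": 1},
  {"x": 0, "y": 0, "z": 0, "yaw": 0, "fingers": 1},
  {"x": 0, "y": 0, "z": 0, "yaw": 0, "fingers": 1},
])

```text
time: 13.0
eef_pos: [0.4425, 0.0282, 0.1402]
tcp_rot: [0.993, -0.122, 0.002, -0.001]
contact_force: [3.8, 4.4, -4.9]
opening: 0.261
finger_force: 29.5
```

```bash
python3 -c "
from h import *
go([*ch(-.115,.0,0)[:2],.138],TH)"
```

```text
t 13.0 tcp [0.4425 0.0282 0.1402] yaw -0.2446 shift [0.0485 0.0012 0.0023] turn -0.0026
```

Call:
move_arm([
  {"x": 0.008, "y": 0, "z": 0, "yaw": 0, "fingers": 1},
  {"x": 0.02, "y": 0, "z": 0, "yaw": 0, "fingers": 1},
  {"x": 0.032, "y": 0, "z": 0, "yaw": 0, "fingers": 1},
  {"x": 0.042, "y": 0, "z": 0, "yaw": 0, "fingers": 1},
  {"x": 0.047, "y": 0, "z": 0, "yaw": 0, "fingers": 1},
])

```text
time: 13.5
eef_pos: [0.488, 0.0167, 0.1401]
tcp_rot: [0.993, -0.122, 0.0, -0.001]
contact_force: [-1.0, 4.9, -0.1]
opening: 0.259
finger_force: 29.8
```

Call:
move_arm([
  {"x": 0.002, "y": 0, "z": 0, "yaw": 0, "fingers": 1},
  {"x": 0.004, "y": 0, "z": 0, "yaw": 0, "fingers": 1},
  {"x": 0.005, "y": 0, "z": 0, "yaw": 0, "fingers": 1},
  {"x": 0.005, "y": 0, "z": 0, "yaw": 0, "fingers": 1},
])

```text
time: 13.9
eef_pos: [0.4885, 0.0166, 0.14]
tcp_rot: [0.993, -0.122, -0.006, -0.001]
contact_force: [-13.7, 6.6, 8.1]
opening: 0.262
finger_force: 30.1
```

```bash
python3 -c "
from h import *
go([*ch(-.115,.0,0)[:2],.138],TH)"
```

```text
t 13.9 tcp [0.4885 0.0166 0.14  ] yaw -0.2437 shift [0.0012 0.001  0.002 ] turn -0.0017
```

Call:
move_arm([
  {"x": 0.003, "y": 0, "z": 0, "yaw": 0, "fingers": 1},
  {"x": 0.004, "y": 0, "z": 0, "yaw": 0, "fingers": 1},
  {"x": 0.004, "y": 0, "z": 0, "yaw": 0, "fingers": 1},
])

```text
time: 14.2
eef_pos: [0.4884, 0.0166, 0.14]
tcp_rot: [0.993, -0.121, -0.012, -0.001]
contact_force: [-27.5, 9.9, 17.8]
opening: 0.261
finger_force: 30.5
```

Call:
move_arm([
  {"x": -0.008, "y": 0, "z": 0, "yaw": 0, "fingers": 0.7},
  {"x": -0.008, "y": 0, "z": 0, "yaw": 0, "fingers": 0.5},
  {"x": -0.008, "y": 0, "z": 0, "yaw": 0, "fingers": 0.4},
  {"x": -0.008, "y": 0, "z": -0.03, "yaw": 0, "fingers": 0.4},
  {"x": -0.008, "y": 0, "z": -0.07, "yaw": 0, "fingers": 0.4},
])

```text
time: 14.7
eef_pos: [0.4871, 0.0155, 0.2082]
tcp_rot: [0.993, -0.122, -0.002, 0.0]
contact_force: [1.1, -0.1, 0.3]
opening: 0.6
finger_force: 0.0
```

Call:
move_arm([
  {"x": 0, "y": 0.03, "z": -0.04, "yaw": 0, "fingers": 0.4},
  {"x": 0, "y": 0.07, "z": -0.06, "yaw": 0, "fingers": 0.4},
  {"x": 0, "y": 0.11, "z": -0.06, "yaw": 0, "fingers": 0.4},
  {"x": 0, "y": 0.15, "z": -0.06, "yaw": 0, "fingers": 0.4},
  {"x": 0, "y": 0.19, "z": -0.06, "yaw": 0, "fingers": 0.4},
])

```text
time: 15.2
eef_pos: [0.4421, -0.1708, 0.2705]
tcp_rot: [0.993, -0.122, 0.001, 0.001]
contact_force: [1.3, -0.4, -0.3]
opening: 0.6
finger_force: 0.0
```

```bash
python3 -c "
from h import *
im=ctrl.read_camera('side');np.save('s_end.npy',im);C=cam('side')
# knob cap: bright grey blob; shift of the cap between first and last picture
im0=cv2.imread('pics/side0.png')[:,:,::-1]
for b in(0,.04,.045,.05): print('knob exp',b,proj(C,ch(-.165+b,0,.172)).round(1))
for l in(0,.005,.15): print('handle exp',l,proj(C,ch(.012,l,.134)).round(1),'keeper top',proj(C,ch(-.0645,l,.137)).round(1))
p0=proj(C,ch(-.165,0,.169));x,y=np.rint(p0).astype(int)
t=im0[y-5:y+5,x-6:x+7];t=np.ascontiguousarray(t)
roi=np.ascontiguousarray(im[150:240,240:310]);r=cv2.matchTemplate(roi,t,cv2.TM_CCOEFF_NORMED);_,v,_,l=cv2.minMaxLoc(r);print('knob shift px',v,l[0]+240-(x-6),l[1]+150-(y-5))
h=np.rint(proj(C,ch(.012,.15,.13))).astype(int);t=np.ascontiguousarray(im0[h[1]-12:h[1]+13,h[0]-14:h[0]+15])
r=cv2.matchTemplate(np.ascontiguousarray(im),t,cv2.TM_CCOEFF_NORMED);_,v,_,l=cv2.minMaxLoc(r);print('handle shift px',v,l[0]-(h[0]-14),l[1]-(h[1]-12))
print(ctrl.get_state()['eef_pos'])
"
```

```text
knob exp 0 [281.9 197.3]
knob exp 0.04 [269.  190.3]
knob exp 0.045 [267.4 189.5]
knob exp 0.05 [265.9 188.6]
handle exp 0 [228.3 178.6] keeper top [250.4 190.1]
handle exp 0.005 [227.1 179.6] keeper top [249.1 191.1]
handle exp 0.15 [189.1 209.7] keeper top [211.4 222.9]
knob shift px 0.7176641821861267 -15 -9
handle shift px 0.958221971988678 39 -30
[ 0.44096414 -0.17565196  0.27033868]
```

Handle and knob shifts agree with a shut lid and a bolt near 48–50 mm. There is time to make sure of it with a push on the knob from behind with shut fingers, which cannot drag it back.

```bash
python3 -c "
from h import *
go([*ch(-.152,0,0)[:2],.24],TH)"
```

```text
t 15.25 tcp [ 0.441  -0.1757  0.2703] yaw -0.2485 shift [-0.0371 -0.1969  0.0291] turn -0.0065
```

Call:
move_arm([
  {"x": -0.008, "y": -0.04, "z": 0, "yaw": 0, "fingers": 1},
  {"x": -0.016, "y": -0.085, "z": 0, "yaw": 0, "fingers": 1},
  {"x": -0.024, "y": -0.13, "z": 0.01, "yaw": 0, "fingers": 1},
  {"x": -0.032, "y": -0.17, "z": 0.02, "yaw": 0, "fingers": 1},
  {"x": -0.037, "y": -0.197, "z": 0.03, "yaw": -0.006, "fingers": 1},
])

```text
time: 15.75
eef_pos: [0.4543, 0.0335, 0.2398]
tcp_rot: [0.993, -0.118, 0.001, 0.0]
contact_force: [-0.5, 0.3, 1.0]
opening: 0.002
finger_force: 0.0
```

```bash
python3 -c "
from h import *
go([*ch(-.152,0,0)[:2],.148],TH);print(ctrl.get_state()['opening'])"
```

```text
t 15.75 tcp [0.4543 0.0335 0.2398] yaw -0.237 shift [0.0011 0.0094 0.0918] turn 0.005
0.0017230193186144158
```

Call:
move_arm([
  {"x": 0, "y": 0.004, "z": 0, "yaw": 0, "fingers": 1},
  {"x": 0, "y": 0.004, "z": 0, "yaw": 0, "fingers": 1},
])

```text
time: 15.95
eef_pos: [0.4532, 0.0277, 0.2396]
tcp_rot: [0.993, -0.118, 0.0, 0.0]
contact_force: [-1.1, -0.9, -0.0]
opening: -0.001
finger_force: 0.0
```

```bash
python3 -c "
from h import *
go([*ch(-.152,0,0)[:2],.148],TH)"
```

```text
t 15.95 tcp [0.4532 0.0277 0.2396] yaw -0.2371 shift [0.001  0.0033 0.0916] turn 0.0049
```

Call:
move_arm([
  {"x": 0, "y": 0.003, "z": 0.03, "yaw": 0.005, "fingers": 1},
  {"x": 0, "y": 0.003, "z": 0.06, "yaw": 0.005, "fingers": 1},
  {"x": 0, "y": 0.003, "z": 0.08, "yaw": 0.005, "fingers": 1},
  {"x": 0, "y": 0.003, "z": 0.091, "yaw": 0.005, "fingers": 1},
  {"x": 0, "y": 0.003, "z": 0.091, "yaw": 0.005, "fingers": 1},
])

```text
time: 16.45
eef_pos: [0.4517, 0.024, 0.1473]
tcp_rot: [0.993, -0.122, -0.001, 0.0]
contact_force: [0.3, 0.5, 0.3]
opening: 0.0
finger_force: 0.0
```

Call:
move_arm([
  {"x": 0.005, "y": 0, "z": 0, "yaw": 0, "fingers": 1},
  {"x": 0.009, "y": 0, "z": 0, "yaw": 0, "fingers": 1},
  {"x": 0.012, "y": 0, "z": 0, "yaw": 0, "fingers": 1},
  {"x": 0.015, "y": 0, "z": 0, "yaw": 0, "fingers": 1},
  {"x": 0.015, "y": 0, "z": 0, "yaw": 0, "fingers": 1},
])

```text
time: 16.95
eef_pos: [0.4672, 0.0211, 0.1488]
tcp_rot: [0.993, -0.121, 0.0, 0.0]
contact_force: [0.5, 0.1, -0.4]
opening: 0.002
finger_force: 0.0
```

Call:
move_arm([
  {"x": 0.002, "y": 0, "z": 0, "yaw": 0, "fingers": 1},
  {"x": 0.004, "y": 0, "z": 0, "yaw": 0, "fingers": 1},
  {"x": 0.006, "y": 0, "z": 0, "yaw": 0, "fingers": 1},
  {"x": 0.007, "y": 0, "z": 0, "yaw": 0, "fingers": 1},
  {"x": 0.007, "y": 0, "z": 0, "yaw": 0, "fingers": 1},
])

```text
time: 17.45
eef_pos: [0.4677, 0.0211, 0.1483]
tcp_rot: [0.993, -0.121, -0.009, -0.0]
contact_force: [-21.1, 3.8, 16.4]
opening: 0.0
finger_force: 10.6
```

```bash
python3 -c "
from h import *
go([*ch(-.115,0,0)[:2],.148],TH)"
```

```text
t 17.45 tcp [0.4677 0.0211 0.1483] yaw -0.242 shift [ 0.0224  0.0005 -0.0001] turn -0.0
```

The bolt is hard against its end (21 N, no motion), and the contact offset puts it at about 50 mm. I back off, retreat and hand in.

Call:
move_arm([
  {"x": -0.008, "y": 0, "z": 0, "yaw": 0, "fingers": 1},
  {"x": -0.018, "y": 0, "z": 0, "yaw": 0, "fingers": 1},
  {"x": -0.018, "y": 0, "z": -0.04, "yaw": 0, "fingers": 1},
  {"x": -0.018, "y": 0, "z": -0.08, "yaw": 0, "fingers": 1},
  {"x": -0.018, "y": 0, "z": -0.11, "yaw": 0, "fingers": 1},
])

```text
time: 17.95
eef_pos: [0.4563, 0.0239, 0.2607]
tcp_rot: [0.993, -0.121, 0.002, 0.0]
contact_force: [1.4, -0.5, -0.0]
opening: -0.001
finger_force: 0.0
```

Call:
move_arm([
  {"x": 0, "y": 0, "z": 0, "yaw": 0, "fingers": 1},
  {"x": 0, "y": 0, "z": 0, "yaw": 0, "fingers": 1},
  {"x": 0, "y": 0, "z": 0, "yaw": 0, "fingers": 1},
])

```text
time: 18.25
eef_pos: [0.4551, 0.024, 0.2567]
tcp_rot: [0.993, -0.121, -0.001, -0.0]
contact_force: [0.1, -0.2, -0.1]
opening: -0.0
finger_force: 0.0
```

```bash
python3 -c "
from h import *
print(ctrl.get_state()['contact_force'],ctrl.get_state()['eef_pos']);print(ctrl.sign_off())"
```

```text
[ 0.14626489 -0.23376287 -0.14700125] [0.45510921 0.02399607 0.25665451]
the job is handed in; nothing more can be done
None
```

I handed the job in at 18.3 s: the box is upright on the chamber floor, the lid is shut against its stop, and the bolt is fully home at about 50 mm. The hand-in returned no verdict, and I viewed 11 pictures against the limit of 10.

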